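Rock a stuck tube block out of a dry-bath heater

ROBOT

A 6-joint arm with a two-finger parallel gripper is mounted at the origin on the work surface. World frame = base frame: x ahead of the robot, y to its left, z up, the work surface at z = 0. Lengths are in mm, angles in rad, forces in N, time in s.
With the tool pointing down it reaches from about 300 to 850 mm from the base axis. Payload 5.4 kg.
Tool frame: the origin (TCP) lies at the very end of the fingers, on their centre line; the grasp point (between the pads) lies 19 mm behind it (robot.hold_point_z is the distance from the TCP to the grasp point, in mm); z points along the fingers, y is the line along which they close (so a half turn about z gives the same grasp; the last joint's range is limited). The gripper opens to 85 mm and grips with 20 to 120 N. Pads are 22 mm wide; open, the fingers measure 114 mm over their backs; the gripper's body (76 mm by 85 mm) begins 54 mm behind the grasp point. The pads swing forward as they close: fully open they stand 13 mm farther back than shut.
Start: joints at [-1.42, 0.158, 1.597, -0, 1.386, -0.21], TCP at [202.964, -537.97, 231.299] pointing down, gripper open.
Joint ranges: [-2.91, 2.91], [-0.94, 2.29], [0.18, 2.7], [-1.29, 4.43], [0.17, 2.64], [-3, 3]. Speed limits (rad/s): [2.57, 2.57, 3.14, 3.14, 3.14, 3.14].

INTERFACE

Orientations are given as a 3x3 rotation matrix whose columns are the frame's x, y, z axes.
In Python, from station import robot, viewer gives the robot as it stands. The module is installed in compiled form; this text tells all that it offers.
- The arm moves only by the tool servo_tool, never from a script. Its argument "plan" is a list of rows, each a list of 7 numbers: the closure in counts, from 0 (fully open) to 255 (shut), then the shift along the world's x, y, z in m, then the turn, a rotation vector about the world's x, y, z in rad. In form: [[claw, dx, dy, dz, wx, wy, wz], ...]. A call has 1 to 5 rows; each row shifts and turns the commanded pose from where the row before left it; what a row does not reach is not made up. A row lasts 1/10 s, in which the tool goes at most 50 mm and 8.59 degrees, less where a joint would pass 70% of its speed; a pose out of reach is approached as far as the arm can. A call with a gripper value outside its range is refused whole. The fingers move at their own pace and stop on an object; the grip force is fixed at half the most. Time passes only in rows, so rows that do not move let the fingers close. It gives the time, the measured TCP pose, the force, the opening and the grip force at its end, in the units of the state.
- robot.get_state(): the state, without advancing time (a new reading comes with each control period).
- viewer.snapshot(name): name is "side" or "top" or "wrist"; returns a dict with "color" (420x560x3 uint8, red, green, blue), "fov_y" (degrees; the focal length in pixels is half the picture's height over the tangent of half this angle, whatever the lens; pixels are square), "cx", "cy" (the principal point, pixels), "dist_coeffs" ([k1, k2, p1, p2, k3] as OpenCV has them; the pictures are not rectified), "R" (3x3) and "t" (3): a world point X has camera coordinates R X + t. Camera axes: x right, y down, z forward; pixel columns grow to the right and rows downward; lengths in mm; the calibration is good to about 2 mm. A picture is of the moment at which its call begins. There is no depth.
- robot.sign_off(): hands the job in; it is judged then, once.
The state is a dict: "time_s": time; "q": joint angles; "qd": joint speeds; "joint_torque": joint torques, N m; "tcp_pos": TCP position; "orientation": TCP orientation; "ft_force": force on the tool from outside, world axes, zero at the start; "moment": the same for the moment, N m; "opening": finger opening in mm; "grasp_force": force on a finger pad.
Only numpy, scipy, OpenCV 4.12 (cv2) and the standard library are available. Lean on these libraries where they do the work, as an engineer would, in place of code of your own. Each camera call takes 0.05 s, during which the arm holds its last target. There are 200 camera calls.

TASK

The aluminium tube block is stuck fast in the well of the dry-bath heater. Press the flip caps of its two sample tubes fully shut, then take the block by its black post and rock it end to end instead of pulling straight up: first lift the end at the red tongue until that tongue has been forced up, then lower it and lift the end at the grey tongue until that one has too. Finish while holding the freed block by its post, level and still, about two centimetres above the heater and straight over the well, caps still shut, and leave the rack and the bottles where they stand.

Things in the scene. Friction and masses are not known exactly. Their poses are not given: they have to be found in the camera images.
- heater: White dry-bath heater fixed to the bench, 200 (x) x 160 (y) x 75 mm tall; a blue 45 mm tall control panel on its -x side reaches x = -150 mm. Origin: centre of the white housing's underside, on the bench, below the well's middle. In its flat top a well 60 mm (x) x 100 mm (y), 10 mm deep. Red tongue at its +y end, grey at its -y end.
- well (a point): Middle of the well's mouth, level with the heater's top face (75 mm above the bench); axes as the heater's.
- block: Loose aluminium block, about 0.45 kg. Origin: underside centre; axes as the heater's when seated, underside then 10 mm below well. Foot 56 (x) x 96 (y) x 10 mm, 2 mm of play all round in the well; above it 56 x 82 mm, up to z = 34 mm; black post 16 x 16 mm (sides along x, y) from z = 34 to 94 mm in the middle. Tilted about the lower edge of one foot end (y = -48 or 48) the other rises.
- post_top (a point): Centre of the top of the black post, 94 mm above the block's underside on its z axis. Grip the upper 40 mm of the post. Pulling the seated block straight up takes over 40 N and counts as a failure.
- tongue_red (a joint): Red tongue, 32 (x) x 14 (y) x 4 mm, hinged along x at heater y = 58 mm, 2.5 mm above the top. 0 rad: flat, reaching over the block's foot to y = 44, keeping it down. As that foot end is forced up (about 16 N) it swings up and out and stays where pushed; the foot slips past at 0.55 to 1 rad, when the block is tilted 0.08 to 0.13 rad (0.17 is ample). Forced up: over 0.4.
- tongue_grey (a joint): Grey plastic tongue at the -y end of the well, the mirror image of the red one (hinge at y = -58 mm); the same values and behaviour.
- tube_red_end (a point): Middle of the mouth of the sample tube nearer the red tongue: the white collar, 19 mm across, stands 8 mm out of the block's top. At x = -8, y = +30, z = +42 mm in the block's frame; axes as the block's. The mouth is 75 - 10 + 42 = 107 mm above the bench.
- tube_grey_end (a point): The same for the tube nearer the grey tongue: x = -8, y = -30, z = +42 mm in the block's frame.
- cap_red_end (a joint): Blue flip cap of the red-end tube: disc 21 mm across, 4 mm thick, with a tab, reaching 26 mm from its hinge, which runs along the block's y on the +x side of the mouth, 10.5 mm from its middle. 0 rad: shut flat (top 4.5 mm above the mouth); opens upward and over to +x, upright at 1.57, at most 2.2. Stays where left (friction under 1 N). Shut: below 0.15.
- cap_grey_end (a joint): Blue flip cap of the tube near the grey tongue; the same measures and behaviour.
- rack: Loose red test-tube rack with blue-capped tubes, 200 x 75 mm, 100 mm tall; origin centre of its underside. Bystander.
- reagent: Loose white jar with a blue cap, 60 mm across, 110 mm tall; origin centre of its underside. Bystander.
- flask: Loose glass bottle with a blue cap, 56 mm across, 120 mm tall; origin centre of its underside. Bystander.
Mind the look-alikes: they are no part of the job. Of the things that look like the block, the larger one is meant.

How it is judged (in metres and radians):
On the way, in this order (a step that is already met when the one before it is completed fails the run):
1. both caps pressed shut, the block still seated under both tongues (value of joint each of cap_red_end, cap_grey_end below 0.15 rad and value of joint each of tongue_red, tongue_grey below 0.25 rad), for 0.2 s.
2. red end rocked up: post leaning towards the grey end, red tongue forced up, grey tongue still down (value of joint tongue_red above 0.4 rad and value of joint tongue_grey below 0.25 rad and angle between block's own z axis and vertical above 0.04 rad and y of post_top in the frame of heater below -0.004 m), for 0.1 s.
3. grey end rocked up: post leaning towards the red end, both tongues forced up, block still in the well (value of joint each of tongue_red, tongue_grey above 0.4 rad and angle between block's own z axis and vertical above 0.04 rad and y of post_top in the frame of heater above 0.004 m and z of block in the frame of well below 0.006 m), for 0.1 s.
At the end, for the whole second after the job is handed in: Block gripped, underside 10-45 mm above the heater top, within 30 mm of the well centre, tilt under 0.12 rad, still, touching no part of the heater; caps under 0.15 rad, tongues over 0.4 rad; rack and bottles upright, moved under 30 mm (z of block in the frame of well between 0.01 and 0.045 m and horizontal distance between block and well below 0.03 m and angle between block's own z axis and vertical below 0.12 rad and linear speed of block below 0.03 m/s and contact force between the fingers and block above 2 N and contact force between block and heater below 0.2 N and value of joint each of cap_red_end, cap_grey_end below 0.15 rad and value of joint each of tongue_red, tongue_grey above 0.4 rad and distance of each of rack, reagent, flask from where it was at the start of the episode below 0.03 m and angle between each of rack, reagent, flask's own z axis and vertical below 0.2 rad); the arm keeps its last pose, push and grip.
It fails at once if the rack is pushed 30 mm or tipped (distance of rack from where it was at the start of the episode above 0.03 m or angle between rack's own z axis and vertical above 0.2 rad).
It fails at once if the reagent is pushed 30 mm or tipped (distance of reagent from where it was at the start of the episode above 0.03 m or angle between reagent's own z axis and vertical above 0.2 rad).
It fails at once if the flask is pushed 30 mm or tipped (distance of flask from where it was at the start of the episode above 0.03 m or angle between flask's own z axis and vertical above 0.2 rad).
It also fails if it takes over 61 s, if anything falls off the work surface, if the arm or the gripper's body presses on something with over 40 N, if the wrist force passes 120 N, or if a joint passes its speed limit or range.

## Working session

There is one attempt and no reset: what is moved stays moved. The work goes in short steps, Python scripts to look and compute and a tool call to move; the robot and the scene stay as the last step left them, time stands still between calls to the robot, and variables do not carry over. Pictures are saved under pics/ and viewed, at most 10 in all, crops included, and the job is handed in when it is done.

Besides the shell and the picture viewer there is one more tool, called as name(argument=value, ...), one argument or row to a line, values as JSON. servo_tool: Moves the arm, as the interface text tells. Its arguments: {"type":"object","properties":{"plan":{"type":"array","items":{"type":"array","items":{"type":"number"}}}},"required":["plan"]}

```bash
mkdir -p pics; cat > h.py <<'E'
import numpy as np, cv2
from station import robot, viewer
def K(s):
    f=s["color"].shape[0]/2/np.tan(np.radians(s["fov_y"])/2)
    return np.array([[f,0,s["cx"]],[0,f,s["cy"]],[0,0,1]])
def ray(s,px):
    R=np.array(s["R"]);t=np.array(s["t"])
    u=cv2.undistortPoints(np.array([[px]],float),K(s),np.array(s["dist_coeffs"],float))[0,0]
    d=R.T@np.array([u[0],u[1],1]);return -R.T@t,d/np.linalg.norm(d)
def onz(s,px,z):
    c,d=ray(s,px);return c+d*(z-c[2])/d[2]
def tri(a,pa,b,pb):
    c1,d1=ray(a,pa);c2,d2=ray(b,pb)
    k=np.linalg.lstsq(np.c_[d1,-d2],c2-c1,rcond=None)[0]
    p,q=c1+k[0]*d1,c2+k[1]*d2
    return (p+q)/2,np.linalg.norm(p-q)
def proj(s,X):
    return cv2.projectPoints(np.array(X,float).reshape(-1,3),cv2.Rodrigues(np.array(s["R"]))[0],np.array(s["t"],float),K(s),np.array(s["dist_coeffs"],float))[0][:,0]
def snap(n,save=None):
    s=viewer.snapshot(n)
    if save: cv2.imwrite(f"pics/{save}.png",s["color"][:,:,::-1])
    np.save(f"pics/{save or n}.npy",s,allow_pickle=True)
    return s
def load(n): return np.load(f"pics/{n}.npy",allow_pickle=True).item()
E
python3 - <<'E'
from h import *
a=[snap(n,n+"0") for n in("side","top")]
for s in a: print(-np.array(s["R"]).T@s["t"],s["fov_y"],np.array(s["R"])[2])
cv2.imwrite("pics/both.png",cv2.resize(np.hstack([s["color"] for s in a])[:,:,::-1],None,fx=1,fy=1)[:, :560])
E
```

```text
[460.98987106 741.31146487 687.85448999] 46.90416129684946 [ 0.21658769 -0.74289139 -0.63340521]
[574.90406621  52.79359705 990.940068  ] 48.073043731144914 [ 6.18094782e-02 -4.96783501e-05 -9.98087965e-01]
```

View pics/side0.png

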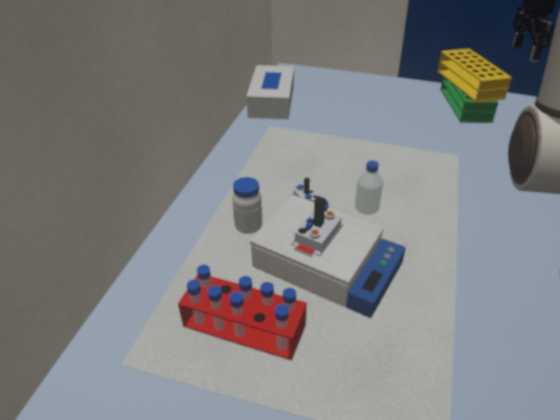

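View pics/top0.png

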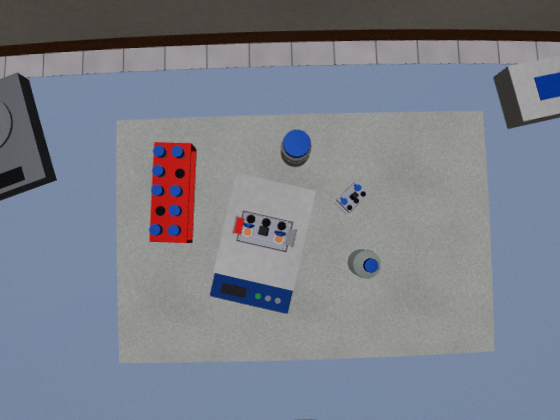

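Side view: heater with the block at about (318,225), red tongue (305,248), a small look-alike at (305,188). Top view: block in the heater at (265,230), red tongue (239,226), grey (291,238), and the small look-alike on the mat at (352,197). The block at (265,230) is larger and sits in the heater, so it is the one meant. I'll confirm in one crop.

```bash
python3 - <<'E'
from h import *
t=load("top0");s=load("side0")
a=cv2.resize(t["color"][160:320,190:390],None,fx=4,fy=4,interpolation=2)[:300*2,:400]
a=cv2.resize(t["color"][195:265,220:310],(400,311),interpolation=2)
b=cv2.resize(s["color"][170:270,270:370],(400,400),interpolation=2)
c=np.zeros((400,800,3),np.uint8);c[:311,:400]=a;c[:,400:]=b
cv2.imwrite("pics/c1.png",c[:,:,::-1])
# heater: blue panel & white top face corners
hsv=cv2.cvtColor(t["color"],cv2.COLOR_RGB2HSV)
m=cv2.inRange(hsv,(100,120,60),(130,255,255));m[:265]=0;m[320:]=0
cs=max(cv2.findContours(m,0,2)[0],key=cv2.contourArea);print(cv2.minAreaRect(cs),cv2.boxPoints(cv2.minAreaRect(cs)))
for n,lo,hi in(("red",(0,150,100),(8,255,255)),):
  for q,nm in((t,"top"),(s,"side")):
    h=cv2.cvtColor(q["color"],cv2.COLOR_RGB2HSV);mm=cv2.inRange(h,lo,hi)
    k,_,st,ce=cv2.connectedComponentsWithStats(mm)
    print(nm,[(st[i].tolist(),ce[i].round(1).tolist()) for i in range(1,k) if st[i,4]>15])
# dark post
for q,nm,r in((t,"top",(195,265,220,310)),(s,"side",(190,250,290,345))):
    g=q["color"].max(2);mm=np.zeros_like(g);mm[r[0]:r[1],r[2]:r[3]]=(g<60)[r[0]:r[1],r[2]:r[3]]
    k,_,st,ce=cv2.connectedComponentsWithStats(mm)
    print(nm,[(st[i].tolist(),ce[i].round(1).tolist()) for i in range(1,k) if st[i,4]>8])
E
```

```text
((250.76119995117188, 292.8679504394531), (79.37541198730469, 23.235483169555664), 12.994616508483887) [[209.47748 295.264  ]
 [214.70221 272.62357]
 [292.04492 290.4719 ]
 [286.8202  313.11234]]
top [([150, 142, 46, 101, 2829], [174.8, 193.7]), ([234, 217, 10, 17, 105], [238.6, 225.3])]
side [([298, 245, 15, 8, 65], [304.9, 248.6]), ([211, 278, 27, 13, 136], [224.3, 283.2]), ([179, 288, 127, 70, 3571], [246.9, 321.3])]
top [([247, 215, 8, 8, 52], [250.5, 218.5]), ([259, 219, 11, 17, 125], [264.4, 227.1]), ([278, 222, 8, 8, 51], [281.4, 225.5])]
side [([305, 190, 4, 3, 11], [306.4, 190.9]), ([313, 198, 12, 28, 227], [318.8, 211.4]), ([300, 230, 5, 2, 10], [302.0, 230.5])]
```

View pics/c1.png

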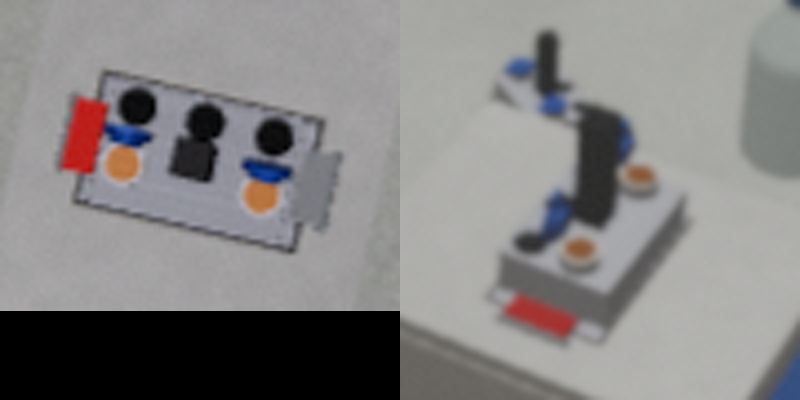

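The crop shows the block with the red tongue on the left, grey on the right, and the post in the middle. Both blue caps stand roughly upright on the +x side. Tube mouths: top (247.7,231.5) and (279,239.1), side (314.8,232) and (330,214.5).

```bash
python3 - <<'E'
from h import *
t=load("top0");s=load("side0")
for n,a,b in(("red",(247.7,231.5),(314.8,232)),("grey",(279,239.1),(330,214.5)),("post",(263.4,230.8),(319.8,197.8)),("tongue",(238.6,225.3),(304.9,248.6))):
    print(n,tri(t,a,s,b))
for z,p in((107,(247.7,231.5)),(107,(279,239.1)),(159,(263.4,230.8)),(77,(238.6,225.3))): print(onz(t,p,z), end=" ")
print()
for p in((214.7,272.6),(292,290.5)):print(onz(t,p,45))
for z,p in((107,(314.8,232)),(107,(330,214.5)),(159,(319.8,197.8))): print(onz(s,p,z))
print(robot.get_state())
E
```

```text
red (array([588.46605393, 110.5096148 , 106.49606718]), np.float64(0.14643321726475536))
grey (array([572.8081631 ,  52.19238015, 103.83666943]), np.float64(0.2894881119876634))
post (array([588.55703306,  79.34809002, 160.61635581]), np.float64(0.7764162456737397))
tongue (array([601.23466783, 129.58330938,  79.62014971]), np.float64(0.3978916265802874))
[588.53038478 110.48961325 107.        ] [572.67332606  52.17108354 107.        ] [588.20049582  79.33207461 159.        ] [601.50664275 129.84099585  77.        ] 
[508.9422968  182.82187459  45.        ]
[469.18843011  29.04630484  45.        ]
[588.28312265 111.04576089 107.        ]
[572.3444734   55.94883047 107.        ]
[589.33353639  77.37582893 159.        ]
{'time_s': 0.1, 'q': array([-1.42011236e+00,  1.59005952e-01,  1.59812162e+00,  2.01557963e-05,
        1.38621735e+00, -2.10094249e-01]), 'qd': array([-0.00051785, -0.00125043, -0.00418977,  0.00144967, -0.00033054,
       -0.00040499]), 'joint_torque': array([-1.72409495e-03, -3.96994221e+01, -3.32338107e+01, -4.75761572e-04,
        4.19259828e-03, -5.64547129e-07]), 'tcp_pos': array([ 202.8808352 , -537.4292812 ,  230.39650221]), 'orientation': array([[ 9.35623753e-01,  3.52998774e-01, -2.43452055e-04],
       [ 3.52998648e-01, -9.35622222e-01,  1.73538884e-03],
       [ 3.84810980e-04, -1.70960926e-03, -9.99998465e-01]]), 'ft_force': array([ 0.6258552 , -0.17689523, -0.40041514]), 'moment': array([-0.01470938,  0.02552914,  0.00368178]), 'grasp_force': 0.0, 'opening': 85.51787015776836}
```

servo_tool(
  plan=[
    [255,0.027,0.0397,0,0,0,-0.04],
    [255,0.027,0.0397,0,0,0,-0.04],
    [255,0.027,0.0397,0,0,0,-0.04],
    [255,0.027,0.0397,0,0,0,-0.04],
    [255,0.027,0.0397,0,0,0,-0.04],
  ],
)

```text
time_s: 0.6
tcp_pos: [338.5, -337.5, 230.9]
orientation: [[0.987, 0.158, -0.0], [0.158, -0.987, 0.001], [-0.0, -0.001, -1.0]]
ft_force: [0.2, -0.9, -0.0]
opening: 12.0
grasp_force: 0.0
```

servo_tool(
  plan=[
    [255,0.027,0.0397,0,0,0,-0.04],
    [255,0.027,0.0397,0,0,0,-0.04],
    [255,0.027,0.0397,0,0,0,-0.04],
    [255,0.027,0.0397,0,0,0,-0.04],
    [255,0.027,0.0397,0,0,0,-0.04],
  ],
)

```text
time_s: 1.1
tcp_pos: [473.6, -139.0, 231.1]
orientation: [[0.999, -0.041, -0.0], [-0.041, -0.999, 0.0], [-0.0, -0.0, -1.0]]
ft_force: [1.4, -0.3, -0.3]
opening: -0.0
grasp_force: 0.0
```

servo_tool(
  plan=[
    [255,0.027,0.0397,0,0,0,-0.04],
    [255,0.027,0.0397,0,0,0,-0.04],
    [255,0.027,0.0397,0,0,0,-0.04],
    [255,0.027,0.0397,0,0,0,-0.04],
    [255,0.027,0.0397,0,0,0,-0.04],
  ],
)

```text
time_s: 1.6
tcp_pos: [608.5, 59.5, 230.8]
orientation: [[0.971, -0.238, -0.001], [-0.238, -0.971, -0.0], [-0.001, 0.0, -1.0]]
ft_force: [0.8, -0.9, -0.1]
opening: -0.1
grasp_force: 0.0
```

servo_tool(
  plan=[
    [255,0.027,0.0397,0,0,0,-0.018],
    [255,0,0,0,0,0,0],
    [255,0,0,0,0,0,0],
  ],
)

```text
time_s: 1.9
tcp_pos: [634.7, 98.0, 230.1]
orientation: [[0.968, -0.252, -0.002], [-0.252, -0.968, -0.0], [-0.002, 0.001, -1.0]]
ft_force: [-0.6, 0.2, 0.6]
opening: -0.1
grasp_force: 0.0
```

```bash
python3 - <<'E'
from h import *
w=snap("wrist","w1")
print(-np.array(w["R"]).T@w["t"],w["R"])
O=np.array([588.3,79.3,65]);c,sn=np.cos(-.257),np.sin(-.257);R=np.array([[c,-sn,0],[sn,c,0],[0,0,1]])
for n,p in(("post",(0,0,94)),("red",(-8,30,42)),("grey",(-8,-30,42)),("tred",(0,51,12.5)),("tgrey",(0,-51,12.5))):print(n,proj(w,O+R@np.array(p)))
E
```

```text
[702.11189953  80.01314604 372.08290997] [[-0.25343519 -0.96735179  0.00105981]
 [-0.92940578  0.24379732  0.27706994]
 [-0.26828248  0.06923428 -0.96084917]]
post [[323.41423975 277.84198847]]
red [[278.71699322 256.94844322]]
grey [[352.06841345 257.01571444]]
tred [[255.2515167  235.11819266]]
tgrey [[369.55107958 235.19548001]]
```

View pics/w1.png

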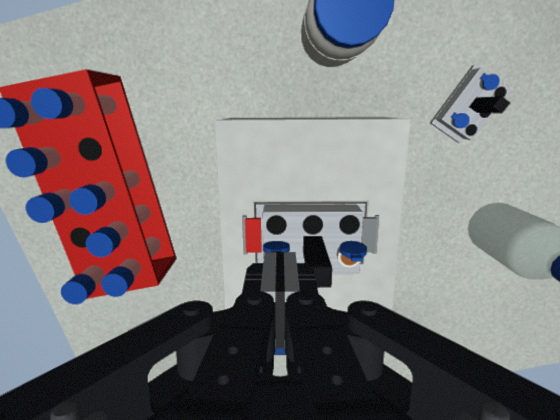

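The wrist view shows the heater square to the image, tongues at (253,235) and (371,235), post top near (322,275). All are within about 2 px of prediction, so the estimate holds. Next I sweep the red-end cap.

servo_tool(
  plan=[
    [255,0,0,-0.037,0,0,0],
    [255,0,0,-0.037,0,0,0],
    [255,0,0,-0.036,0,0,0],
    [255,-0.0097,0.0025,0,0,0,0],
    [255,-0.0097,0.0025,0,0,0,0],
  ],
)

```text
time_s: 2.45
tcp_pos: [614.4, 101.3, 121.6]
orientation: [[0.967, -0.256, -0.001], [-0.256, -0.967, -0.0], [-0.001, 0.0, -1.0]]
ft_force: [1.0, 1.1, 0.7]
opening: 0.1
grasp_force: 0.0
```

servo_tool(
  plan=[
    [255,-0.0077,0.002,0,0,0,0],
    [255,-0.0077,0.002,0,0,0,0],
    [255,-0.0077,0.002,0,0,0,0],
    [255,-0.0077,0.002,0,0,0,0],
    [255,0,0,0,0,0,0],
  ],
)

```text
time_s: 2.95
tcp_pos: [583.8, 110.8, 121.7]
orientation: [[0.967, -0.254, -0.0], [-0.254, -0.967, 0.0], [-0.0, -0.0, -1.0]]
ft_force: [-0.6, 0.2, 0.3]
opening: -0.0
grasp_force: 0.5
```

servo_tool(
  plan=[
    [255,0,0,-0.003,0,0,0],
    [255,0,0,-0.003,0,0,0],
    [255,0,0,-0.001,0,0,0],
    [255,0,0,0,0,0,0],
  ],
)

```text
time_s: 3.35
tcp_pos: [586.4, 110.6, 117.3]
orientation: [[0.967, -0.254, 0.003], [-0.254, -0.967, 0.0], [0.003, -0.001, -1.0]]
ft_force: [-6.8, 1.7, 15.6]
opening: -0.4
grasp_force: 6.8
```

```bash
python3 - <<'E'
from h import *
s=snap("side","s2");w=snap("wrist","w2")
a=cv2.resize(s["color"][165:265,270:370],(400,400),interpolation=2);b=cv2.resize(w["color"][190:310,210:330],(400,400),interpolation=2)
cv2.imwrite("pics/c2.png",np.hstack([a,b])[:,:,::-1])
E
```

```text
(no output)
```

View pics/c2.png

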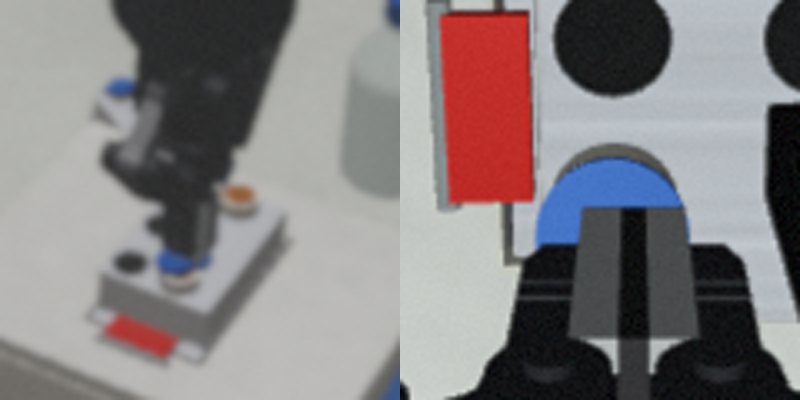

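The left half shows the red-end cap nearly shut under the finger. Contact came about 5 mm too high and the gripper's knuckle sits over the post. I take it the knuckle is resting on the post top, so I'll lift, turn the tool 90° and press again.

servo_tool(
  plan=[
    [255,0,0,0.035,0,0,0],
    [255,0,0,0.035,0,0,0],
    [255,0,0,0,0,0,0.1428],
    [255,0,0,0,0,0,0.1428],
    [255,0,0,0,0,0,0.1428],
  ],
)

```text
time_s: 3.95
tcp_pos: [585.1, 110.1, 184.1]
orientation: [[0.984, 0.176, 0.0], [0.176, -0.984, -0.0], [0.0, 0.0, -1.0]]
ft_force: [-0.5, 0.5, -0.3]
opening: 0.2
grasp_force: 0.0
```

servo_tool(
  plan=[
    [255,0,0,0,0,0,0.1428],
    [255,0,0,0,0,0,0.1428],
    [255,0,0,0,0,0,0.1428],
    [255,0,0,0,0,0,0.1428],
    [255,0,0,0,0,0,0.1428],
  ],
)

```text
time_s: 4.45
tcp_pos: [584.9, 110.1, 183.7]
orientation: [[0.629, 0.778, -0.001], [0.778, -0.629, 0.0], [-0.0, -0.001, -1.0]]
ft_force: [-0.1, 0.3, 0.1]
opening: -0.1
grasp_force: 0.0
```

servo_tool(
  plan=[
    [255,0,0,0,0,0,0.1428],
    [255,0,0,0,0,0,0.1428],
    [255,0,0,0,0,0,0.1428],
    [255,0,0,0,0,0,0],
    [255,0,0,0,0,0,0],
  ],
)

```text
time_s: 4.95
tcp_pos: [584.8, 110.2, 183.9]
orientation: [[0.258, 0.966, -0.0], [0.966, -0.258, 0.0], [-0.0, -0.0, -1.0]]
ft_force: [-0.7, 0.1, -0.2]
opening: -0.0
grasp_force: 0.0
```

```bash
python3 - <<'E'
from h import *
s=snap("side","s3");w=snap("wrist","w3");t=snap("top","t3")
a=cv2.resize(s["color"][165:265,270:370],(400,400),interpolation=2);b=cv2.resize(w["color"],(533,400),interpolation=2)[:,66:466]
cv2.imwrite("pics/c3.png",np.hstack([a,b])[:,:,::-1])
E
```

```text
(no output)
```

View pics/c3.png

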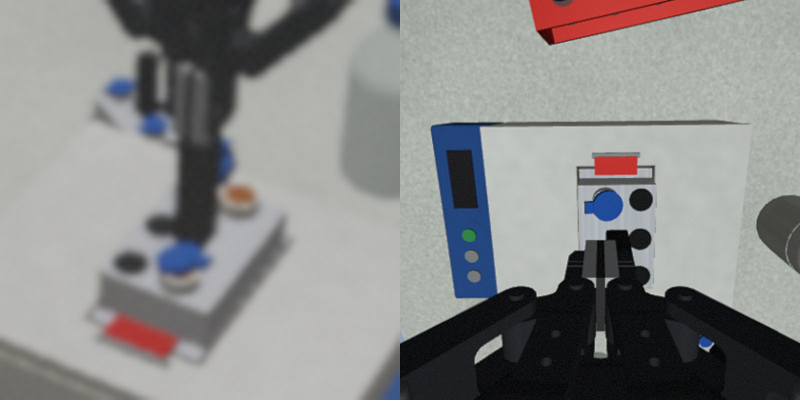

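The red-end cap (wrist half, about (607,205)) lies nearly shut but slightly raised. Next I press it straight down.

servo_tool(
  plan=[
    [255,0,0,-0.03,0,0,0],
    [255,0,0,-0.03,0,0,0],
    [255,0,0,-0.006,0,0,0],
    [255,0,0,-0.004,0,0,0],
    [255,0,0,0,0,0,0],
  ],
)

```text
time_s: 5.6
tcp_pos: [585.4, 110.2, 115.2]
orientation: [[0.255, 0.967, 0.001], [0.967, -0.255, -0.0], [0.0, 0.001, -1.0]]
ft_force: [0.1, 0.2, 0.0]
opening: 0.1
grasp_force: 0.0
```

servo_tool(
  plan=[
    [255,0,0,-0.002,0,0,0],
    [255,0,0,-0.001,0,0,0],
    [255,0,0,0,0,0,0],
  ],
)

```text
time_s: 5.9
tcp_pos: [585.4, 110.2, 112.1]
orientation: [[0.254, 0.967, 0.002], [0.967, -0.254, -0.0], [0.0, 0.002, -1.0]]
ft_force: [0.5, -0.3, 0.5]
opening: 0.4
grasp_force: 0.3
```

servo_tool(
  plan=[
    [255,0,0,-0.001,0,0,0],
    [255,0,0,-0.001,0,0,0],
    [255,0,0,0,0,0,0],
    [255,0,0,0,0,0,0],
  ],
)

```text
time_s: 6.3
tcp_pos: [585.4, 110.3, 111.4]
orientation: [[0.254, 0.967, 0.001], [0.967, -0.254, -0.0], [0.0, 0.001, -1.0]]
ft_force: [-4.3, 0.5, 10.0]
opening: 0.1
grasp_force: 5.1
```

servo_tool(
  plan=[
    [255,0,0,0.037,0,0,0],
    [255,0,0,0.037,0,0,0],
    [255,0.02,-0.0357,0,0,0,0],
    [255,0.02,-0.0357,0,0,0,0],
    [255,0,0,-0.03,0,0,0],
  ],
)

```text
time_s: 6.8
tcp_pos: [630.4, 34.1, 158.7]
orientation: [[0.258, 0.966, 0.013], [0.966, -0.258, -0.003], [-0.0, 0.013, -1.0]]
ft_force: [0.9, 0.6, 0.1]
opening: 0.1
grasp_force: 0.0
```

servo_tool(
  plan=[
    [255,0,0,-0.031,0,0,0],
    [255,0,0,0,0,0,0],
    [255,-0.0097,0.0025,0,0,0,0],
    [255,-0.0077,0.002,0,0,0,0],
    [255,-0.0077,0.002,0,0,0,0],
  ],
)

```text
time_s: 7.3
tcp_pos: [600.0, 45.7, 124.4]
orientation: [[0.254, 0.967, 0.003], [0.967, -0.254, -0.0], [0.0, 0.003, -1.0]]
ft_force: [0.2, -0.3, -0.4]
opening: -0.2
grasp_force: 0.0
```

servo_tool(
  plan=[
    [255,-0.0077,0.002,0,0,0,0],
    [255,-0.0077,0.002,0,0,0,0],
    [255,-0.0077,0.002,0,0,0,0],
    [255,-0.0077,0.002,0,0,0,0],
    [255,0,0,0,0,0,0],
  ],
)

```text
time_s: 7.8
tcp_pos: [567.7, 53.8, 122.2]
orientation: [[0.254, 0.967, -0.001], [0.967, -0.254, 0.0], [-0.0, -0.001, -1.0]]
ft_force: [-0.1, 0.0, 0.0]
opening: 0.3
grasp_force: 0.3
```

servo_tool(
  plan=[
    [255,0,0,-0.003,0,0,0],
    [255,0,0,-0.003,0,0,0],
    [255,0,0,-0.002,0,0,0],
    [255,0,0,-0.001,0,0,0],
    [255,0,0,0,0,0,0],
  ],
)

```text
time_s: 8.3
tcp_pos: [568.8, 53.3, 112.9]
orientation: [[0.254, 0.967, -0.001], [0.967, -0.254, 0.0], [-0.0, -0.001, -1.0]]
ft_force: [-0.7, 0.4, -0.6]
opening: 0.2
grasp_force: 0.0
```

servo_tool(
  plan=[
    [255,0,0,-0.001,0,0,0],
    [255,0,0,-0.001,0,0,0],
    [255,0,0,-0.0005,0,0,0],
    [255,0,0,0,0,0,0],
    [255,0,0,0,0,0,0],
  ],
)

```text
time_s: 8.8
tcp_pos: [569.0, 53.3, 111.5]
orientation: [[0.254, 0.967, 0.0], [0.967, -0.254, -0.0], [-0.0, 0.0, -1.0]]
ft_force: [-2.1, -0.4, 5.3]
opening: 0.2
grasp_force: 2.7
```

servo_tool(
  plan=[
    [255,0,0,0.045,0,0,0],
    [0,0,0,0.045,0,0,0],
    [0,0,0,0,0,0,-0.1428],
    [0,0,0,0,0,0,-0.1428],
    [0,0,0,0,0,0,-0.1428],
  ],
)

```text
time_s: 9.3
tcp_pos: [569.1, 53.3, 201.1]
orientation: [[0.638, 0.77, 0.001], [0.77, -0.638, -0.0], [0.001, 0.001, -1.0]]
ft_force: [0.2, 0.1, -0.9]
opening: 58.0
grasp_force: 0.0
```

servo_tool(
  plan=[
    [0,0,0,0,0,0,-0.1428],
    [0,0,0,0,0,0,-0.1428],
    [0,0,0,0,0,0,-0.1428],
    [0,0,0,0,0,0,-0.1428],
    [0,0,0,0,0,0,-0.1428],
  ],
)

```text
time_s: 9.8
tcp_pos: [568.9, 53.3, 200.5]
orientation: [[0.986, 0.164, 0.0], [0.164, -0.986, 0.0], [0.0, -0.0, -1.0]]
ft_force: [-0.5, 0.2, 0.0]
opening: 85.6
grasp_force: 0.0
```

servo_tool(
  plan=[
    [0,0,0,0,0,0,-0.1428],
    [0,0,0,0,0,0,-0.1428],
    [0,0,0,0,0,0,-0.1428],
    [0,0,0,0,0,0,0],
    [0,0,0,0,0,0,0],
  ],
)

```text
time_s: 10.3
tcp_pos: [568.8, 53.3, 200.6]
orientation: [[0.968, -0.251, -0.0], [-0.251, -0.968, 0.0], [-0.0, 0.0, -1.0]]
ft_force: [0.2, -0.5, -0.0]
opening: 85.6
grasp_force: 0.0
```

```bash
python3 - <<'E'
from h import *
s=snap("side","s4");w=snap("wrist","w4")
a=cv2.resize(s["color"][165:265,270:370],(400,400),interpolation=2);b=cv2.resize(w["color"],(533,400),interpolation=2)[:,66:466]
cv2.imwrite("pics/c4.png",np.hstack([a,b])[:,:,::-1])
O=np.array([588.3,79.3,65]);c,sn=np.cos(-.257),np.sin(-.257);R=np.array([[c,-sn,0],[sn,c,0],[0,0,1]])
P=proj(w,[O+R@np.array(p) for p in((0,0,94),(8,8,94),(8,-8,94),(-8,8,94),(-8,-8,94))]);print(P.round(1));print((P*400/420+[400-66,0]).round(0))
E
```

```text
[[223.9 216.5]
 [208.5 202.3]
 [238.1 202.4]
 [210.1 230.2]
 [239.  230.3]]
[[547. 206.]
 [533. 193.]
 [561. 193.]
 [534. 219.]
 [562. 219.]]
```

View pics/c4.png

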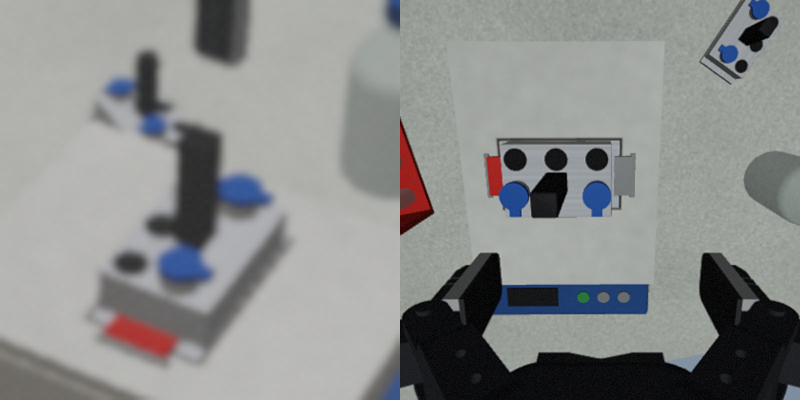

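Both caps are flat shut. The post top is at (545,204) in the wrist half against (547,206) predicted, about 1 mm off. Next I grasp the post.

servo_tool(
  plan=[
    [0,0.0207,0.0267,0,0,0,-0.004],
    [0,0,0,-0.026,0,0,0],
    [0,0,0,-0.03,0,0,0],
    [0,0,0,-0.02,0,0,0],
    [0,0,0,0,0,0,0],
  ],
)

```text
time_s: 10.9
tcp_pos: [586.9, 80.2, 121.1]
orientation: [[0.966, -0.257, -0.007], [-0.257, -0.966, 0.0], [-0.007, 0.001, -1.0]]
ft_force: [-0.4, 0.7, 0.9]
opening: 85.5
grasp_force: 0.0
```

servo_tool(
  plan=[
    [255,0,0,0,0,0,0],
    [255,0,0,0,0,0,0],
    [255,0,0,0,0,0,0],
    [255,0,0,0,0,0,0],
    [255,0,0,0,0,0,0],
  ],
)

```text
time_s: 11.4
tcp_pos: [590.2, 80.2, 125.7]
orientation: [[0.966, -0.258, 0.002], [-0.258, -0.966, 0.0], [0.002, -0.001, -1.0]]
ft_force: [0.8, 1.8, 4.8]
opening: 14.8
grasp_force: 59.1
```

servo_tool(
  plan=[
    [255,0,0,0,0,0,0],
    [255,0,0,0,0,0,0],
    [255,0,0,0,0,0,0],
  ],
)

```text
time_s: 11.7
tcp_pos: [590.1, 80.2, 125.6]
orientation: [[0.966, -0.258, 0.001], [-0.258, -0.966, 0.0], [0.001, -0.001, -1.0]]
ft_force: [0.3, 2.3, 5.5]
opening: 15.0
grasp_force: 59.1
```

servo_tool(
  plan=[
    [255,-0.0003,-0.0012,0.0006,0.0193,-0.0051,0],
    [255,-0.0003,-0.0012,0.0006,0.0193,-0.0051,0],
    [255,-0.0003,-0.0012,0.0006,0.0193,-0.0051,0],
    [255,0,0,0,0,0,0],
  ],
)

```text
time_s: 12.1
tcp_pos: [589.3, 77.1, 128.0]
orientation: [[0.966, -0.258, 0.017], [-0.258, -0.964, 0.06], [0.001, -0.062, -0.998]]
ft_force: [0.5, 6.0, 9.0]
opening: 15.1
grasp_force: 59.9
```

```bash
cat >> h.py <<'E'
def st():
    s=robot.get_state();c,n=np.cos(-.257),np.sin(-.257);R=np.array([[c,-n,0],[n,c,0],[0,0,1]])
    z=-R.T@np.array(s["orientation"])[:,2]
    print("t",s["time_s"],"tcp_h",(R.T@(np.array(s["tcp_pos"])-[589.5,80,65])).round(2),"tilt x,y",(-z[1]).round(4),z[0].round(4),"F_h",(R.T@s["ft_force"]).round(1),"M_h",(R.T@s["moment"]).round(2),"grip",round(s["grasp_force"],1),round(s["opening"],1))
E
python3 -c "from h import *; st()"
```

```text
t 12.1 tcp_h [ 0.59 -2.88 63.  ] tilt x,y 0.0625 -0.0016 F_h [-1.   5.9  9. ] M_h [-0.    0.32  0.01] grip 59.9 15.1
```

servo_tool(
  plan=[
    [255,-0.0003,-0.0012,0.0012,0.0193,-0.0051,0],
    [255,-0.0003,-0.0012,0.0012,0.0193,-0.0051,0],
    [255,-0.0003,-0.0012,0.0012,0.0193,-0.0051,0],
    [255,0,0,0,0,0,0],
  ],
)

```text
time_s: 12.5
tcp_pos: [588.1, 72.8, 130.9]
orientation: [[0.966, -0.257, 0.032], [-0.259, -0.959, 0.117], [0.0, -0.122, -0.993]]
ft_force: [-0.6, 3.3, 5.4]
opening: 14.9
grasp_force: 59.5
```

```bash
python3 - <<'E'
from h import *
st()
s=snap("side","s5");w=snap("wrist","w5")
a=cv2.resize(s["color"][165:265,270:370],(400,400),interpolation=2);b=cv2.resize(w["color"],(533,400),interpolation=2)[:,66:466]
cv2.imwrite("pics/c5.png",np.hstack([a,b])[:,:,::-1])
E
```

```text
t 12.5 tcp_h [ 0.47 -7.28 65.91] tilt x,y 0.1215 -0.001 F_h [-1.4  3.   5.4] M_h [0.48 0.12 0.18] grip 59.5 14.9
```

View pics/c5.png

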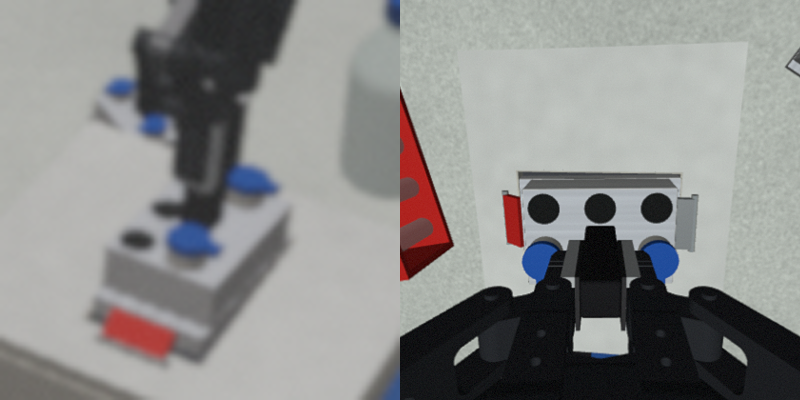

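The block tilts with the tool. In the side half the red tongue (140,335) swings up, and the grey one (wrist half, (687,222)) is still flat. Next I continue to about 0.17 rad.

servo_tool(
  plan=[
    [255,-0.0003,-0.0012,0.001,0.0193,-0.0051,0],
    [255,-0.0003,-0.0012,0.0008,0.0145,-0.0038,0],
    [255,0,0,0,0,0,0],
    [255,0,0,0,0,0,0],
  ],
)

```text
time_s: 13.0
tcp_pos: [587.5, 70.7, 132.3]
orientation: [[0.966, -0.256, 0.041], [-0.259, -0.954, 0.151], [0.0, -0.156, -0.988]]
ft_force: [1.1, 4.3, 4.7]
opening: 15.1
grasp_force: 59.4
```

```bash
python3 - <<'E'
from h import *
st()
s=snap("side","s6");w=snap("wrist","w6")
a=cv2.resize(s["color"][195:260,285:350],(400,400),interpolation=2);b=cv2.resize(w["color"][140:300,240:400] if 0 else w["color"][150:290,180:320],(400,400),interpolation=2)
b2=w["color"]
cv2.imwrite("pics/c6.png",np.hstack([a,cv2.resize(b2[160:300,100:340],(400,233),interpolation=2) if 0 else cv2.resize(b2[150:310,120:280+0],(400,400),interpolation=2)])[:,:,::-1])
E
```

```text
t 13.0 tcp_h [ 0.39 -9.48 67.33] tilt x,y 0.1564 -0.0008 F_h [-0.   4.5  4.7] M_h [ 1.   -0.11  0.13] grip 59.4 15.1
```

View pics/c6.png

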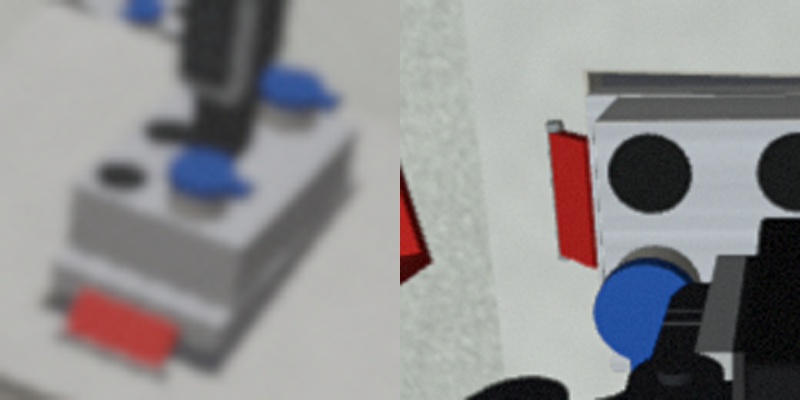

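Red tongue (wrist half, about x 550–595) now stands outside the foot, and the forces are low. I'll go slightly further, then lower to level.

servo_tool(
  plan=[
    [255,-0.0003,-0.0013,0.0009,0.0193,-0.0051,0],
    [255,0,0,0,0,0,0],
    [255,0,0,0,0,0,0],
    [255,0.0003,0.0013,-0.0009,-0.0193,0.0051,0],
    [255,0.0003,0.0012,-0.0009,-0.0193,0.0051,0],
  ],
)

```text
time_s: 13.6
tcp_pos: [587.8, 71.9, 131.6]
orientation: [[0.966, -0.256, 0.035], [-0.259, -0.957, 0.131], [0.0, -0.135, -0.991]]
ft_force: [0.9, 3.3, 6.1]
opening: 14.9
grasp_force: 59.9
```

servo_tool(
  plan=[
    [255,0.0003,0.0012,-0.0009,-0.0193,0.0051,0],
    [255,0.0003,0.0012,-0.0009,-0.0193,0.0051,0],
    [255,0.0003,0.0012,-0.0009,-0.0193,0.0051,0],
    [255,0.0003,0.0012,-0.0009,-0.0193,0.0051,0],
    [255,0,0,0,0,0,0],
  ],
)

```text
time_s: 14.1
tcp_pos: [589.2, 76.9, 128.1]
orientation: [[0.966, -0.257, 0.015], [-0.257, -0.965, 0.053], [0.001, -0.055, -0.998]]
ft_force: [1.3, 5.0, 6.0]
opening: 14.9
grasp_force: 59.9
```

```bash
python3 -c "from h import *; st()"
```

```text
t 14.1 tcp_h [ 0.53 -3.09 63.07] tilt x,y 0.0549 -0.0013 F_h [-0.1  5.2  6. ] M_h [0.6  0.04 0.03] grip 59.9 14.9
```

servo_tool(
  plan=[
    [255,0.0003,0.0012,-0.0009,-0.0193,0.0051,0],
    [255,0.0003,0.0012,-0.0009,-0.0193,0.0051,0],
    [255,0.0003,0.0012,-0.0007,-0.0145,0.0038,0],
    [255,0,0,0,0,0,0],
    [255,0,0,0,0,0,0],
  ],
)

```text
time_s: 14.6
tcp_pos: [590.0, 79.9, 125.6]
orientation: [[0.966, -0.258, 0.001], [-0.258, -0.966, -0.0], [0.001, 0.0, -1.0]]
ft_force: [1.5, 3.2, 7.2]
opening: 15.4
grasp_force: 60.1
```

```bash
python3 - <<'E'
from h import *
st()
w=snap("wrist","w7");t=snap("top","t7")
a=cv2.resize(w["color"][130:310,120:360],(533,400),interpolation=2)
s=snap("side","s7")
b=cv2.resize(s["color"][200:260,285:325],(267,400),interpolation=2)
cv2.imwrite("pics/c7.png",np.hstack([a,b])[:,:,::-1])
E
```

```text
t 14.6 tcp_h [5.700e-01 1.000e-02 6.061e+01] tilt x,y -0.0001 -0.0012 F_h [0.6 3.5 7.2] M_h [0.37 0.01 0.02] grip 60.1 15.4
```

View pics/c7.png

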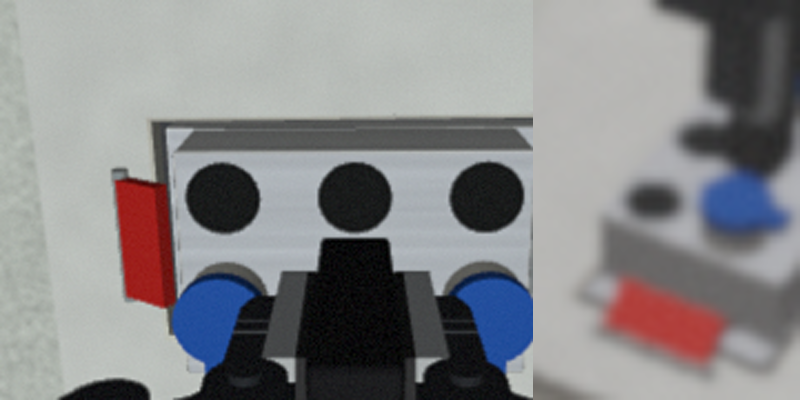

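```bash
python3 - <<'E'
from h import *
w,s=load("w7"),load("s7");c,n=np.cos(-.257),np.sin(-.257);R=np.array([[c,-n,0],[n,c,0],[0,0,1]])
for a,b in(((194.3,212.9),(298.3,242)),((197.5,267.8),(313.8,248))):
    p,e=tri(w,a,s,b);print((R.T@(p-[589.5,80,75])).round(1),round(e,2))
O=np.array([589.5,80,75])
for th in(0,.2,.4,.6,.8,1.0):
  P=[O+R@np.array([16,58-14*np.cos(th)-2*np.sin(th),2.5-2*0+14*np.sin(th)+2*np.cos(th)]),O+R@np.array([-16,58-14*np.cos(th)-2*np.sin(th),2.5+14*np.sin(th)+2*np.cos(th)])]
  print(th,proj(w,P).round(1).tolist(),proj(s,P).round(1).tolist())
E
```

```text
[15.1 46.   9. ] 0.09
[-17.   46.3  10.1] 0.12
0 [[199.8, 209.1], [203.5, 261.9]] [[298.4, 243.0], [313.8, 249.3]]
0.2 [[198.9, 210.5], [202.7, 263.9]] [[298.4, 241.8], [313.9, 248.1]]
0.4 [[197.1, 211.8], [200.9, 265.9]] [[298.3, 241.0], [313.9, 247.2]]
0.6 [[194.3, 213.0], [198.3, 267.6]] [[298.1, 240.4], [313.6, 246.7]]
0.8 [[190.6, 214.1], [194.8, 269.1]] [[297.7, 240.1], [313.3, 246.4]]
1.0 [[186.3, 214.9], [190.7, 270.3]] [[297.2, 240.1], [312.8, 246.5]]
```

The tongue's inner edge stands 9–10 mm high, which fits about 0.6 rad, so the red tongue is up. Next I rock the grey end.

servo_tool(
  plan=[
    [255,0.0003,0.0012,0.0008,-0.0193,0.0051,0],
    [255,0.0003,0.0012,0.0008,-0.0193,0.0051,0],
    [255,0.0003,0.0012,0.0008,-0.0193,0.0051,0],
    [255,0.0003,0.0012,0.0008,-0.0193,0.0051,0],
    [255,0.0003,0.0012,0.0009,-0.0193,0.0051,0],
  ],
)

```text
time_s: 15.25
tcp_pos: [591.3, 84.6, 129.3]
orientation: [[0.966, -0.258, -0.026], [-0.259, -0.961, -0.099], [0.001, 0.103, -0.995]]
ft_force: [0.0, -4.6, 4.4]
opening: 15.1
grasp_force: 61.0
```

servo_tool(
  plan=[
    [255,0.0003,0.0012,0.0009,-0.0193,0.0051,0],
    [255,0.0003,0.0012,0.0009,-0.0193,0.0051,0],
    [255,0.0003,0.0012,0.0009,-0.0193,0.0051,0],
    [255,0,0,0,0,0,0],
    [255,0,0,0,0,0,0],
  ],
)

```text
time_s: 15.75
tcp_pos: [592.4, 89.6, 132.2]
orientation: [[0.966, -0.254, -0.04], [-0.257, -0.954, -0.156], [0.002, 0.161, -0.987]]
ft_force: [1.1, -1.6, 5.8]
opening: 15.1
grasp_force: 60.0
```

```bash
python3 -c "from h import *; st()"
```

```text
t 15.75 tcp_h [ 0.4  10.04 67.23] tilt x,y -0.1607 -0.0012 F_h [ 1.5 -1.3  5.8] M_h [-0.   -0.31 -0.01] grip 60.0 15.1
```

servo_tool(
  plan=[
    [255,0.0003,0.0013,0.0009,-0.0193,0.0051,0],
    [255,0,0,0,0,0,0],
    [255,0,0,0,0,0,0],
  ],
)

```text
time_s: 16.05
tcp_pos: [592.7, 90.9, 133.0]
orientation: [[0.966, -0.254, -0.045], [-0.257, -0.95, -0.174], [0.002, 0.18, -0.984]]
ft_force: [2.7, -2.2, 4.5]
opening: 15.0
grasp_force: 59.9
```

```bash
python3 - <<'E'
from h import *
st()
w=snap("wrist","w8");s=snap("side","s8")
a=cv2.resize(w["color"][130:310,180:420],(533,400),interpolation=2)
b=cv2.resize(s["color"][190:260,285:332],(267,400),interpolation=2)
cv2.imwrite("pics/c8.png",np.hstack([a,b])[:,:,::-1])
c,n=np.cos(-.257),np.sin(-.257);R=np.array([[c,-n,0],[n,c,0],[0,0,1]])
O=np.array([589.5,80,75])
for th in(0,.4,.6,.8,1.0):
  P=proj(w,[O+R@np.array([x,-(58-14*np.cos(th)-2*np.sin(th)),2.5+14*np.sin(th)+2*np.cos(th)]) for x in(16,-16)])
  print(th,((P-[180,130])*2.222).round(0).tolist())
E
```

```text
t 16.05 tcp_h [ 0.28 11.37 67.96] tilt x,y -0.1799 -0.0009 F_h [ 3.2 -1.5  4.5] M_h [-0.05 -0.51  0.02] grip 59.9 15.0
0 [[385.0, 156.0], [379.0, 266.0]]
0.4 [[394.0, 161.0], [388.0, 273.0]]
0.6 [[401.0, 163.0], [394.0, 276.0]]
0.8 [[409.0, 165.0], [402.0, 279.0]]
1.0 [[419.0, 166.0], [411.0, 280.0]]
```

View pics/c8.png

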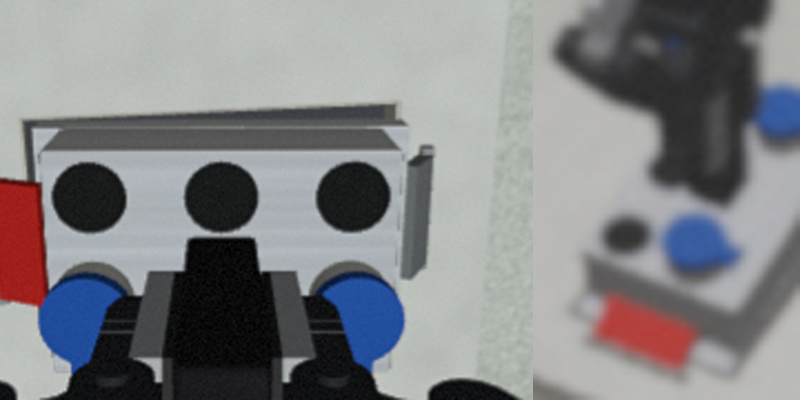

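The grey tongue's inner edge is at about (413,157)–(403,279), which fits about 0.8 rad, so both tongues are up and the caps are still shut. Next I level the block about the raised grey end while lifting.

servo_tool(
  plan=[
    [255,-0.0003,-0.0011,0.0012,0.0193,-0.0051,0],
    [255,-0.0003,-0.0011,0.0012,0.0193,-0.0051,0],
    [255,-0.0003,-0.0011,0.0012,0.0193,-0.0051,0],
    [255,-0.0003,-0.0011,0.0012,0.0193,-0.0051,0],
    [255,-0.0003,-0.0011,0.0012,0.0193,-0.0051,0],
  ],
)

```text
time_s: 16.65
tcp_pos: [589.3, 86.3, 136.4]
orientation: [[0.966, -0.257, -0.023], [-0.258, -0.963, -0.073], [-0.003, 0.077, -0.997]]
ft_force: [5.7, 4.5, -17.9]
opening: 15.3
grasp_force: 58.6
```

servo_tool(
  plan=[
    [255,-0.0003,-0.0011,0.0012,0.0193,-0.0051,0],
    [255,-0.0003,-0.0011,0.0012,0.0193,-0.0051,0],
    [255,-0.0003,-0.0011,0.0012,0.0193,-0.0051,0],
    [255,-0.0003,-0.0011,0.0012,0.0193,-0.0051,0],
    [255,0,0,0,0,0,0],
  ],
)

```text
time_s: 17.15
tcp_pos: [588.0, 81.5, 142.0]
orientation: [[0.966, -0.259, -0.004], [-0.259, -0.966, 0.003], [-0.004, -0.002, -1.0]]
ft_force: [2.1, 5.0, -12.2]
opening: 15.0
grasp_force: 59.5
```

```bash
python3 -c "from h import *; st()"
```

```text
t 17.15 tcp_h [-1.88  1.11 77.03] tilt x,y 0.002 0.0042 F_h [  0.7   5.4 -12.2] M_h [ 1.22 -0.11  0.16] grip 59.5 15.0
```

servo_tool(
  plan=[
    [255,0,0,0.003,0,0,0],
    [255,0,0,0.003,0,0,0],
    [255,0,0,0.003,0,0,0],
    [255,0,0,0.003,0,0,0],
    [255,0,0,0.003,0,0,0],
  ],
)

```text
time_s: 17.65
tcp_pos: [590.2, 80.5, 159.9]
orientation: [[0.966, -0.258, 0.002], [-0.258, -0.966, -0.001], [0.002, 0.001, -1.0]]
ft_force: [-0.8, 0.3, -5.9]
opening: 14.8
grasp_force: 60.4
```

servo_tool(
  plan=[
    [255,0,0,0.002,0,0,0],
    [255,0,0,0,0,0,0],
    [255,0,0,0,0,0,0],
    [255,0,0,0,0,0,0],
  ],
)

```text
time_s: 18.05
tcp_pos: [589.4, 81.0, 160.3]
orientation: [[0.966, -0.258, -0.0], [-0.258, -0.966, -0.0], [-0.0, 0.0, -1.0]]
ft_force: [0.3, 0.3, -4.0]
opening: 14.9
grasp_force: 60.4
```

```bash
python3 - <<'E'
from h import *
st()
w=snap("wrist","w9");s=snap("side","s9");t=snap("top","t9")
c,n=np.cos(-.257),np.sin(-.257);R=np.array([[c,-n,0],[n,c,0],[0,0,1]]);O=np.array([589.5,80,75])
h=cv2.cvtColor(w["color"],cv2.COLOR_RGB2HSV);m=cv2.inRange(h,(0,150,80),(8,255,255));
k,_,sts,ce=cv2.connectedComponentsWithStats(m);print([(sts[i].tolist(),ce[i].round(1).tolist()) for i in range(1,k) if sts[i,4]>40])
for th in(0,.4,.6,.8,1,1.3):
  print(th,proj(w,[O+R@np.array([x,58-r*np.cos(th)-2*np.sin(th),2.5+r*np.sin(th)+2*np.cos(th)]) for x in(16,-16) for r in(0,14)]).round(0).tolist())
m=cv2.inRange(h,(100,120,60),(130,255,255));k,_,sts,ce=cv2.connectedComponentsWithStats(m);print([(sts[i].tolist()) for i in range(1,k) if sts[i,4]>150])
# bystanders: change between start and now in the top view
d=cv2.absdiff(load("top0")["color"],t["color"]).max(2)
for nm,(x0,y0,x1,y1) in dict(rack=(145,135,200,248),jar=(278,125,315,168),flask=(348,245,385,282)).items():print(nm,(d[y0:y1,x0:x1]>40).sum())
E
```

```text
t 18.05 tcp_h [-0.35  0.93 95.3 ] tilt x,y -0.0002 0.0004 F_h [ 0.3  0.4 -4. ] M_h [-0.04  0.03 -0.02] grip 60.4 14.9
[([0, 20, 118, 237, 8216], [54.7, 132.5]), ([0, 75, 86, 220, 6327], [32.4, 205.4]), ([189, 195, 9, 48, 263], [192.8, 217.7])]
0 [[191.0, 193.0], [213.0, 193.0], [195.0, 239.0], [215.0, 239.0]]
0.4 [[192.0, 193.0], [211.0, 195.0], [196.0, 239.0], [214.0, 242.0]]
0.6 [[193.0, 193.0], [208.0, 196.0], [196.0, 239.0], [211.0, 243.0]]
0.8 [[194.0, 193.0], [205.0, 196.0], [197.0, 239.0], [209.0, 244.0]]
1 [[194.0, 193.0], [202.0, 197.0], [197.0, 239.0], [205.0, 245.0]]
1.3 [[195.0, 192.0], [196.0, 198.0], [198.0, 238.0], [199.0, 246.0]]
[[505, 0, 25, 24, 437], [465, 55, 24, 22, 380], [198, 253, 37, 45, 1033], [322, 252, 40, 46, 1049], [0, 260, 36, 40, 945], [251, 342, 59, 30, 1110]]
rack 251
jar 0
flask 0
```

```bash
python3 - <<'E'
from h import *
for a,b in(("top0","t9"),("side0","s9")):
  for n in(a,b):
    m=cv2.inRange(cv2.cvtColor(load(n)["color"],cv2.COLOR_RGB2HSV),(0,150,100),(8,255,255))
    k,_,st_,ce=cv2.connectedComponentsWithStats(m);i=1+st_[1:,4].argmax();print(n,st_[i].tolist(),ce[i].round(1))
d=cv2.absdiff(load("top0")["color"],load("t9")["color"]).max(2)[135:248,145:200]>40
print(np.argwhere(d).min(0),np.argwhere(d).max(0))
E
```

```text
top0 [150, 142, 46, 101, 2829] [174.8 193.7]
t9 [150, 142, 46, 101, 2821] [174.8 193.5]
side0 [179, 288, 127, 70, 3571] [246.9 321.3]
s9 [179, 288, 127, 70, 3570] [247.  321.3]
[63 47] [112  54]
```

```bash
python3 -c "
from h import *; st(); print(robot.sign_off())"
```

```text
t 18.2 tcp_h [-0.34  0.99 95.29] tilt x,y -0.0001 0.0004 F_h [-0.5  0.2 -5.8] M_h [ 0.01 -0.01 -0.04] grip 60.4 15.3
the job is handed in; nothing more can be done
None
```

Handed in at 18.2 s with no verdict returned: the freed block is held level about 25 mm above the heater over the well, both caps last seen shut and both tongues forced up, and the rack and bottles unmoved in the pictures; I viewed 11 pictures, one over the limit of 10.

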